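Hang the napkin ring on the drying bar

ROBOT

A 6-joint arm with a two-finger parallel gripper is mounted at the origin on a cart in front of the work surface, level with it; the furniture and walls round the work are solid. World frame = base frame: x ahead of the robot, y to its left, z up, the work surface at z = 0. Lengths are in m, angles in rad, forces in N, time in s.
With the tool pointing down it reaches from about 0.3 to 0.775 m from the base axis. Payload 14.6 kg.
Tool frame: the origin (TCP) lies at the centre of the arm's flange, where the gripper is bolted on; the fingertips stand 199 mm ahead of it and the grasp point (between the pads) lies ctrl.tcp_to_grasp ahead of it (ctrl.tcp_to_grasp is the distance from the TCP to the grasp point, in m); z points along the fingers, y is the line along which they close (so a half turn about z gives the same grasp; the last joint's range is limited). The gripper opens to 94 mm and grips with 3 to 60 N. Pads are 16 mm wide; open, the fingers measure 119 mm over their backs; the gripper's body (75 mm by 177 mm) begins 78 mm behind the grasp point.
Start: joints at [1.206, 0.3, 1.521, -0, 1.321, -0.067], TCP at [0.161, 0.526, 0.405] pointing down, gripper open.
Joint ranges: [-3.03, 3.03], [-0.79, 2.21], [0.23, 2.52], [-1.04, 4.18], [0, 3.07], [-2.55, 2.55]. Speed limits (rad/s): [2.22, 2.22, 2.57, 3.14, 3.14, 3.14].

INTERFACE

Orientations are given as [roll, pitch, yaw] about the fixed x, y, z axes, in that order (R = Rz(yaw) Ry(pitch) Rx(roll)).
In Python, from station import ctrl gives the robot as it stands. The module is installed in compiled form; this text tells all that it offers.
- The arm moves only by the shell command python3 -m jog 'ROWS' [OPENING] [FORCE]. ROWS is JSON, a list of rows, each a list of 6 numbers: the shift along the tool's x, y, z in cm, then the turn, a rotation vector about the tool's x, y, z in rad. In form: [[tx, ty, tz, ax, ay, az], ...]. A call has 1 to 8 rows; each row is the pose to reach, as a shift and turn from the pose commanded when the call began, along the tool's axes at that moment; what a row does not reach only later rows make up. A row lasts 1/10 s, in which the tool goes at most 50 mm and 8.59 degrees, less where a joint would pass 70% of its speed; a pose out of reach is approached as far as the arm can. A call with a gripper value outside its range is refused whole. OPENING is the opening in per cent of the stroke, from 0 (shut) to 100 (fully open), set as the call begins (- or left out, the last holds). The fingers move at their own pace and stop on an object; FORCE is the grip in N (left out, the last holds). Time passes only in rows, so rows that repeat a pose let the fingers close. It gives the time, the measured TCP pose, the force, the opening and the grip force at its end, in the units of the state.
- ctrl.get_obs(): the state, without advancing time (a new reading comes with each control period).
- ctrl.camera(name): name is "scene" or "top" or "wrist"; returns a dict with "img" (420x560x3 uint8, blue, green, red), "intrinsics" (3x3 intrinsics, pixels), "R" (3x3) and "t" (3): a world point X has camera coordinates R X + t. Camera axes: x right, y down, z forward; pixel columns grow to the right and rows downward; lengths in m; the calibration is good to about 2 mm. A picture is of the moment at which its call begins. There is no depth.
- ctrl.hand_in(): hands the job in; it is judged then, once.
The state is a dict: "time_s": time; "qpos": joint angles; "joint_vel": joint speeds; "tau": joint torques, N m; "ee_pos": TCP position; "eef_rot": TCP orientation; "force": force on the tool from outside, world axes, zero at the start; "moment": the same for the moment, N m; "grip_width": finger opening in m; "grip_force": force on a finger pad.
Only numpy, scipy, OpenCV 4.12 (cv2) and the standard library are available. Lean on these libraries where they do the work, as an engineer would, in place of code of your own. Each camera call takes 0.05 s, during which the arm holds its last target. There are 200 camera calls.

TASK

Hang the red napkin ring up to dry: take the chopstick off the wooden drying stand, run it through the red ring lying on the worktop, and lift the ring on it without the fingers touching the ring. Lay the chopstick back level in both forks of the stand, with the red ring hanging on it between the two posts, and let go. Leave the blue ring and the other things where they are.

Things in the scene. Friction and masses are not known exactly. Their poses are not given: they have to be found in the camera images.
- red_ring: Red octagonal napkin ring with two thin brass bands, about 45 g: 54 mm across flats, 32 mm long; open octagonal bore 32 mm across flats, right through. It lies on an outer flat on the worktop, bore level. Origin: middle of the bore (27 mm above the worktop at the start). y runs along the bore; z is up at the start.
- blue_ring: Blue napkin ring, the same in form and size as the red one, lying the same way; stays where it is. Origin: middle of the bore; y axis along the bore.
- chopstick: Wooden chopstick, 20 g, 235 mm long, slightly tapered in looks but solid as 8 x 8 mm square all along. It lies level in the stand's forks, its ends about 60 mm beyond the posts, so it can be gripped from above beside a post. Origin: middle of its length, on its underside (4 mm below the centre line). x runs along it; z is up at the start.
- stand: Wooden drying stand, fixed. Base 75 x 150 x 14 mm; two posts, 10 mm thick, 36 wide, at its y = -50 and +50 mm. Each has a fork on top: slot 13 mm wide, flat floor 85 mm above the worktop, sides upright for 10 mm, then flaring to a 32 mm mouth; tips 110 mm above the worktop. Origin: centre of the underside, on the worktop. y runs from post to post (the chopstick lies along it), z up.
- low_tin: Low closed tin, 86 mm wide and 40 mm high, a bystander. Origin: centre of its underside.
- garlic: Garlic bulb, about 60 mm, a bystander. Origin: centre of its underside.
- salt_mill: Small grey salt mill, 44 mm wide and 90 mm high, a bystander. Origin: centre of its underside.

How it is judged:
By the outcome, as a careful person would: the job done as asked, in the order asked, and still so for the second after the job is handed in, with the robot touching nothing.
It also fails if it takes over 70 s, if anything falls off the work surface, if the arm or the gripper's body presses on something with over 40 N, if the wrist force passes 120 N, or if a joint passes its speed limit or range.

## Working session

There is one attempt and no reset: what is moved stays moved. The work goes in short steps, Python scripts to look and compute and a shell command to move; the robot and the scene stay as the last step left them, time stands still between calls to the robot, and variables do not carry over. Pictures are saved under pics/ and viewed, at most 15 in all, crops included, and the job is handed in when it is done.

```bash
mkdir -p pics
python3 - <<'E'
from station import ctrl
import cv2,pickle
d={}
for n in("scene","top"):
    c=ctrl.camera(n);d[n]=c;cv2.imwrite(f"pics/{n}0.png",c["img"]);print(n,c["intrinsics"],c["R"],c["t"])
pickle.dump(d,open("c0.pkl","wb"))
print(ctrl.tcp_to_grasp,ctrl.get_obs())
E
```

```text
scene [[396.78828689   0.         288.14504008]
 [  0.         396.78828689 216.03189836]
 [  0.           0.           1.        ]] [[ 0.48409991 -0.87500062 -0.00460342]
 [-0.67139199 -0.36806796 -0.64324084]
 [ 0.56114176  0.31448354 -0.76565007]] [-0.2014346   0.44699739  0.89400575]
top [[428.67238674   0.         283.790521  ]
 [  0.         428.67238674 209.51810748]
 [  0.           0.           1.        ]] [[-0.02817102 -0.9995026  -0.01417534]
 [-0.98510229  0.03016627 -0.16930292]
 [ 0.16964633  0.00919473 -0.98546212]] [0.0881388  0.50624516 1.17639092]
0.1804 {'time_s': 0.1, 'qpos': array([ 1.20640531e+00,  3.00421511e-01,  1.52146865e+00, -1.72589219e-05,
        1.32069399e+00, -6.65648019e-02]), 'joint_vel': array([ 0.00073317, -0.00079434, -0.00230304,  0.000531  ,  0.00167906,
        0.00170854]), 'tau': array([ 4.33881840e-03, -5.32650054e+01, -3.53280008e+01,  7.10225408e-02,
        2.35884462e-02, -1.00901232e-04]), 'ee_pos': array([0.16137311, 0.52577619, 0.40416099]), 'eef_rot': array([-3.14060224e+00, -4.92691642e-05,  2.84377069e+00]), 'force': array([ 0.31687769, -0.59752936,  0.54786778]), 'moment': array([-0.02471555,  0.04983978, -0.02218857]), 'grip_force': 0.0, 'grip_width': 0.09383715358250251}
```

View pics/scene0.png

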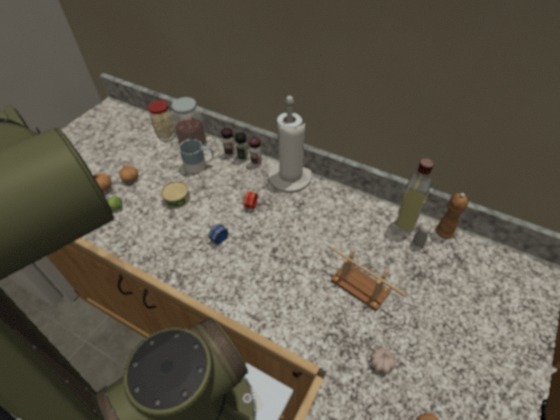

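View pics/top0.png

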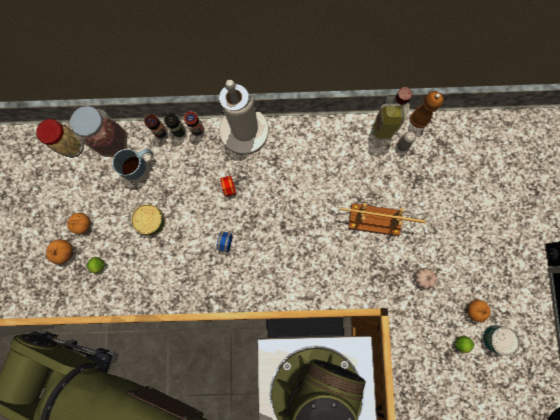

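The scene picture shows the red ring near (250,200), the blue one near (219,234) and the stand near (362,284). In the top view they are at (228,186), (225,242) and (376,219), and the chopstick runs from (339,210) to (424,221). I'll enlarge these.

Run:
```python
import cv2,pickle,numpy as np
d=pickle.load(open("c0.pkl","rb"))
t=d["top"]["img"];s=d["scene"]["img"]
def crop(im,x,y,w,h,f): return cv2.resize(im[y:y+h,x:x+w],None,fx=f,fy=f,interpolation=cv2.INTER_CUBIC)
a=crop(t,330,190,100,60,4) # 400x240
b=crop(t,203,166,50,30,8)
c=crop(s,320,240,90,70,4) 
e=crop(s,230,185,40,35,8)
c=cv2.copyMakeBorder(c,0,0,0,40,0); e=cv2.copyMakeBorder(e,0,0,0,80,0)
im=np.vstack([np.hstack([a,b]),np.hstack([c,e])]);print(im.shape)
cv2.imwrite("pics/z1.png",im)
```

```text
(520, 800, 3)
```

View pics/z1.png

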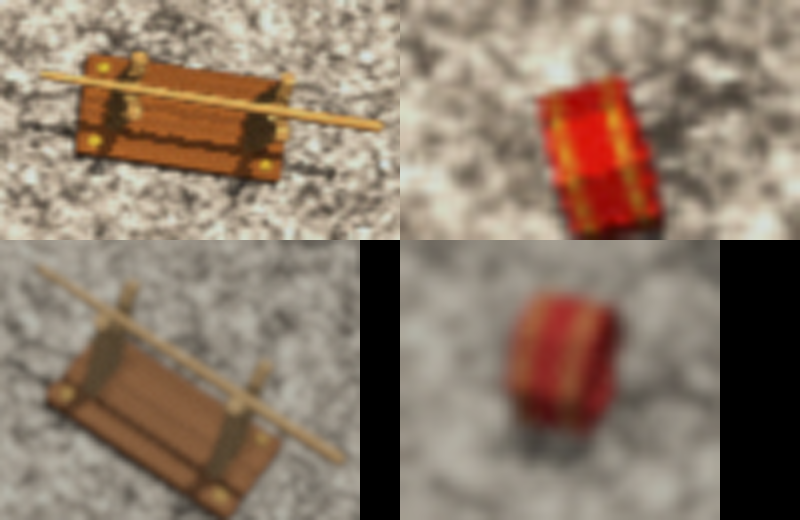

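```bash
cat > h.py <<'E'
import numpy as np,cv2
def P(c,u,v,z):
    K,R,t=c["intrinsics"],c["R"],c["t"]
    d=R.T@np.linalg.inv(K)@np.array([u,v,1.]);o=-R.T@t
    return o+d*(z-o[2])/d[2]
def proj(c,X):
    p=c["intrinsics"]@(c["R"]@np.asarray(X,float)+c["t"]);return p[:2]/p[2]
E
python3 - <<'E'
from h import *;import pickle
d=pickle.load(open("c0.pkl","rb"));t=d["top"];s=d["scene"]
np.set_printoptions(precision=4,suppress=True)
q=lambda n,c,l:[print(n,P(c,u,v,z)) for u,v,z in l]
a=P(t,339.6,208.1,.091);b=P(t,425.1,221.5,.091);print(a,b,np.linalg.norm(a-b),(a+b)/2,np.degrees(np.arctan2(*(a-b)[:2])))
a=P(s,329.1,246.3,.091);b=P(s,405.1,294.5,.091);print(a,b,np.linalg.norm(a-b),(a+b)/2,np.degrees(np.arctan2(*(a-b)[:2])))
f=lambda X,Y:(203+(X-400+.5)/8-.5,166+(Y+.5)/8-.5)
print("ring top flat")
for X,Y in((543,122),(628,108),(642,163),(560,180),(593,144)):print(P(t,*f(X,Y),.054))
print("blue",P(t,225,241,.054),"tin",P(t,147,219,.04),"garlic",P(t,428,279,.03),"mill",P(t,404,145,.06), "towel",P(t,244,132,0))
E
```

```text
[ 0.4998 -0.0797  0.091 ] [ 0.4559 -0.3089  0.091 ] 0.23340513037614438 [ 0.4778 -0.1943  0.091 ] 10.840907295470371
[ 0.5004 -0.0812  0.091 ] [ 0.458  -0.3088  0.091 ] 0.231582307342195 [ 0.4792 -0.195   0.091 ] 10.55623499768622
ring top flat
[0.5957 0.252  0.054 ]
[0.5999 0.2215 0.054 ]
[0.5796 0.2167 0.054 ]
[0.5743 0.246  0.054 ]
[0.5871 0.2341 0.054 ]
blue [0.4227 0.2398 0.054 ] tin [0.4938 0.4648 0.04  ] garlic [ 0.3022 -0.323   0.03  ] mill [ 0.6831 -0.2772  0.06  ] towel [0.7596 0.1882 0.    ]
```

```bash
cat >> h.py <<'E'
from scipy.spatial.transform import Rotation as Ro
def to(o,gx,gy,gz,yawdeg,pitch=0):
    "row from measured pose to grasp point (gx,gy,gz), tool down, yaw"
    from station import ctrl
    R0=Ro.from_euler('xyz',o["eef_rot"]);R1=Ro.from_euler('xyz',[np.pi,pitch,np.radians(yawdeg)])
    p1=np.array([gx,gy,gz])-R1.as_matrix()[:,2]*ctrl.tcp_to_grasp
    s=R0.inv().apply(p1-o["ee_pos"])*100
    print(np.round(s,2),np.round((R0.inv()*R1).as_rotvec(),4))
E
python3 - <<'E'
from h import *;from station import ctrl
o=ctrl.get_obs();to(o,.45,.1,.22,120);to(o,.4613,-.2829,.2,79.3)
E
```

```text
[-40.09 -32.23   0.41] [-1.000e-03  3.000e-04  7.494e-01]
[-52.4  -68.5    2.44] [-8.0000e-04  7.0000e-04  1.4597e+00]
```

```bash
python3 -m jog '[[-40,-32,0.4,0,0,0.75],[-40,-32,0.4,0,0,0.75],[-40,-32,0.4,0,0,0.75],[-40,-32,0.4,0,0,0.75],[-40,-32,0.4,0,0,0.75],[-40,-32,0.4,0,0,0.75],[-40,-32,0.4,0,0,0.75],[-40,-32,0.4,0,0,0.75]]' 50
python3 - <<'E'
from h import *;from station import ctrl
o=ctrl.get_obs();print(o["time_s"]);to(o,.4613,-.2829,.2,79.3)
E
```

```text
time_s: 0.9
ee_pos: [0.3872, 0.1933, 0.4015]
eef_rot: [3.141, -0.0, 2.094]
force: [-0.3, 0.9, 0.6]
grip_width: 0.0472
grip_force: 0.0
0.9
[-44.96 -17.38   2.11] [ 1.000e-04 -1.000e-04  7.099e-01]
```

```bash
python3 -m jog '[[-45,-17.4,2.1,0,0,0.71],[-45,-17.4,2.1,0,0,0.71],[-45,-17.4,2.1,0,0,0.71],[-45,-17.4,2.1,0,0,0.71],[-45,-17.4,2.1,0,0,0.71],[-45,-17.4,2.1,0,0,0.71],[-45,-17.4,2.1,0,0,0.71],[-45,-17.4,2.1,0,0,0.71]]'
python3 -m jog '[[0,0,0,0,0,0],[0,0,0,0,0,0],[0,0,0,0,0,0],[0,0,0,0,0,0]]'
python3 - <<'E'
from h import *;from station import ctrl
import pickle
o=ctrl.get_obs();print(o["time_s"]);to(o,.4613,-.2829,.2,79.3);to(o,.4613,-.2829,.089,79.3)
c=ctrl.camera("wrist");cv2.imwrite("pics/w1.png",c["img"]);pickle.dump(c,open("w1.pkl","wb"))
E
```

```text
time_s: 1.7
ee_pos: [0.4477, -0.2018, 0.3839]
eef_rot: [-3.141, -0.0, 1.383]
force: [1.4, 0.7, -0.3]
grip_width: 0.0468
grip_force: 0.0
time_s: 2.1
ee_pos: [0.448, -0.1985, 0.3843]
eef_rot: [3.141, 0.0, 1.385]
force: [-0.6, 0.7, -0.4]
grip_width: 0.047
grip_force: 0.0
2.1
[-8.05  2.86  0.39] [0.0003 0.     0.0014]
[-8.05  2.86 11.49] [0.0003 0.     0.0014]
```

View pics/w1.png

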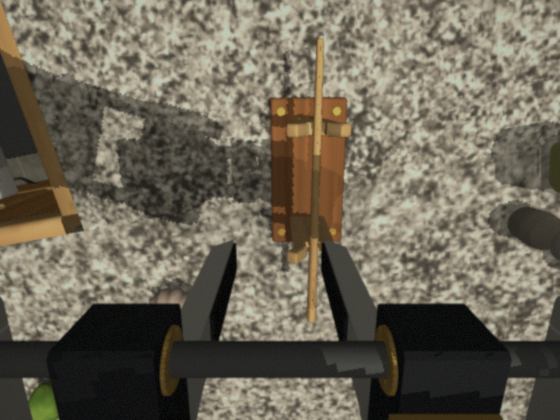

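The wrist view shows the stick's far end at (320,38) and its near end at (312,321). I'll check these at z = 0.091.

Run:
```python
from h import *;import pickle
from station import ctrl
c=pickle.load(open("w1.pkl","rb"))
a=P(c,320,38,.091);b=P(c,312,321,.091);m=(a+b)/2;print(a,b,np.linalg.norm(a-b),m,np.degrees(np.arctan2(*(a-b)[:2][::-1])))
u=(a-b)/np.linalg.norm(a-b);print(m-u*.09)
```

```text
[ 0.50123123 -0.07900717  0.091     ] [ 0.4587776  -0.30860863  0.091     ] 0.23349333607171188 [ 0.48000442 -0.1938079   0.091     ] 79.52424329698339
[ 0.46364066 -0.28230777  0.091     ]
```

```bash
python3 -m jog '[[-4,1.5,0.4,0,0,0],[-8,3,0.4,0,0,0],[-8,3,0.4,0,0,0],[-8,3,3,0,0,0],[-8,3,6,0,0,0],[-8,3,9,0,0,0],[-8,3,11,0,0,0],[-8,3,11.5,0,0,0]]'
python3 -m jog '[[0,0,0,0,0,0],[0,0,0,0,0,0],[0,0,0,0,0,0]]'
python3 - <<'E'
from h import *;from station import ctrl
o=ctrl.get_obs();print(o["time_s"]);to(o,.463,-.2825,.089,79.4)
E
```

```text
time_s: 2.95
ee_pos: [0.4625, -0.2826, 0.2673]
eef_rot: [-3.139, -0.001, 1.385]
force: [-0.5, -0.9, 0.0]
grip_width: 0.047
grip_force: 0.0
time_s: 3.25
ee_pos: [0.4628, -0.2838, 0.2704]
eef_rot: [3.14, 0.001, 1.384]
force: [0.3, 0.4, 0.2]
grip_width: 0.0468
grip_force: 0.0
3.25
[ 0.13 -0.    0.1 ] [ 0.0018  0.0008 -0.0018]
```

```bash
python3 -m jog '[[0,0,0.1,0,0,0],[0,0,0.1,0,0,0],[0,0,0.1,0,0,0],[0,0,0.1,0,0,0],[0,0,0.1,0,0,0],[0,0,0.1,0,0,0],[0,0,0.1,0,0,0],[0,0,0.1,0,0,0]]' 0 45
python3 -m jog '[[0,0,0,0,0,0],[0,0,0,0,0,0],[0,0,0,0,0,0],[0,0,0,0,0,0]]'
python3 -m jog '[[0,0,-0.5,0,0,0],[0,0,-1.5,0,0,0],[0,0,-3,0,0,0],[0,0,-5,0,0,0],[0,0,-7,0,0,0],[0,0,-9,0,0,0],[0,0,-11,0,0,0],[0,0,-11,0,0,0]]'
python3 -m jog '[[0,0,0,0,0,0],[0,0,0,0,0,0]]'
python3 - <<'E'
from h import *;from station import ctrl;import pickle
o=ctrl.get_obs();print(o["time_s"])
d={}
for n in("scene","wrist"):
    d[n]=c=ctrl.camera(n)
pickle.dump(d,open("c1.pkl","wb"))
f=lambda im,x,y,w,h,k:cv2.resize(im[y:y+h,x:x+w],None,fx=k,fy=k,interpolation=cv2.INTER_CUBIC)
cv2.imwrite("pics/g1.png",np.hstack([f(d["scene"]["img"],290,190,133,140,3),f(d["wrist"]["img"],150,0,280,420,1)]))
E
```

```text
time_s: 4.05
ee_pos: [0.4626, -0.2838, 0.2681]
eef_rot: [-3.142, -0.0, 1.384]
force: [-0.4, -1.2, -0.5]
grip_width: 0.0079
grip_force: 45.0
time_s: 4.45
ee_pos: [0.4626, -0.2838, 0.2681]
eef_rot: [3.142, 0.0, 1.384]
force: [-0.3, -0.1, 0.5]
grip_width: 0.0076
grip_force: 45.0
time_s: 5.25
ee_pos: [0.4626, -0.2838, 0.3814]
eef_rot: [3.137, 0.002, 1.384]
force: [1.1, -0.6, -0.7]
grip_width: 0.0079
grip_force: 45.0
time_s: 5.45
ee_pos: [0.4625, -0.2837, 0.3772]
eef_rot: [-3.14, -0.001, 1.384]
force: [0.5, 0.2, 0.1]
grip_width: 0.0079
grip_force: 45.0
5.45
```

View pics/g1.png

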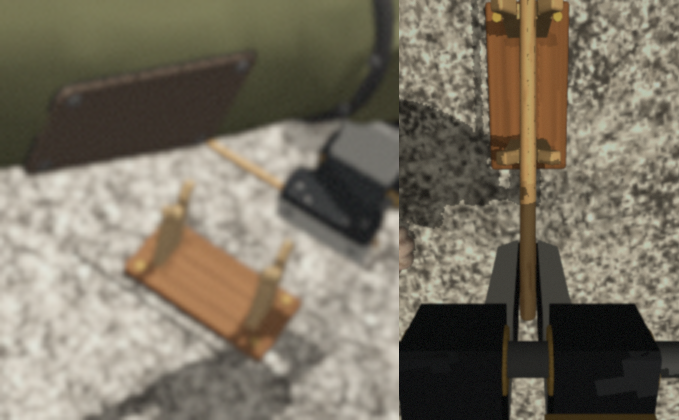

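Run:
```python
from h import *;from station import ctrl
to(ctrl.get_obs(),.626,-.013,.17,99)
```

```text
[29.65 11.03  2.69] [-0.0012 -0.0008 -0.3441]
```

```bash
python3 -m jog '[[4,1.4,0.3,0,0,-0.04],[8,2.8,0.6,0,0,-0.09],[12,4.4,1,0,0,-0.13],[16,6,1.4,0,0,-0.18],[20,7.4,1.8,0,0,-0.23],[24,8.9,2.2,0,0,-0.28],[28,10.4,2.5,0,0,-0.33],[29.65,11,2.7,0,0,-0.344]]'
python3 -m jog '[[0,0,0,0,0,0],[0,0,0,0,0,0],[0,0,0,0,0,0],[0,0,0,0,0,0]]'
python3 - <<'E'
from h import *;from station import ctrl;import pickle
o=ctrl.get_obs();print(o["time_s"]);c=ctrl.camera("wrist")
pickle.dump((o,c),open("w2.pkl","wb"));cv2.imwrite("pics/w2.png",c["img"])
print(proj(c,[.587,.234,.027]))
E
```

```text
time_s: 6.35
ee_pos: [0.6268, -0.0099, 0.3499]
eef_rot: [-3.14, -0.001, 1.732]
force: [-0.6, -0.3, -0.3]
grip_width: 0.0077
grip_force: 45.0
time_s: 6.75
ee_pos: [0.6254, -0.0142, 0.3514]
eef_rot: [3.141, 0.0, 1.726]
force: [-0.2, 0.1, -0.4]
grip_width: 0.0079
grip_force: 45.0
6.75
[ 278.25417806 -146.67866239]
```

View pics/w2.png

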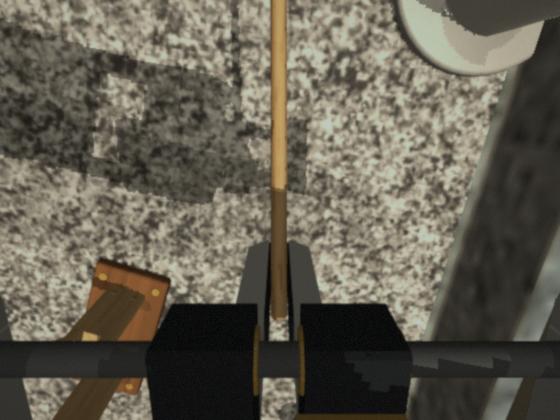

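```bash
python3 - <<'E'
from h import *;from station import ctrl;import pickle
o,c=pickle.load(open("w2.pkl","rb"));print(P(c,398,10,0.01),P(c,440,62,.01));to(ctrl.get_obs(),.626,-.013,.0265,99)
E
python3 -m jog '[[0.1,0,3,0,0,0],[0.1,0,6,0,0,0],[0.1,0,9,0,0,0],[0.1,0,12,0,0,0],[0.1,0,14,0,0,0],[0.1,0,14.4,0,0,0],[0.1,0,14.4,0,0,0],[0.1,0,14.4,0,0,0]]'
python3 -m jog '[[0,0,0,0,0,0],[0,0,0,0,0,0],[0,0,0,0,0,0]]'
python3 - <<'E'
from h import *;from station import ctrl;import pickle
d={n:ctrl.camera(n) for n in("scene","top")};o=ctrl.get_obs()
pickle.dump((o,d),open("c2.pkl","wb"))
f=lambda im,x,y,w,h,k:cv2.resize(im[y:y+h,x:x+w],None,fx=k,fy=k,interpolation=cv2.INTER_CUBIC)
print(proj(d["top"],[.587,.234,.027]),proj(d["scene"],[.587,.234,.027]))
cv2.imwrite("pics/i1.png",np.hstack([f(d["top"]["img"],210,150,80,80,5),f(d["scene"]["img"],225,170,80,80,5)]))
E
```

```text
[0.69945307 0.15563673 0.01      ] [0.74501957 0.12231641 0.01      ]
[ 0.09  0.06 14.45] [ 0.0003  0.0001 -0.0017]
time_s: 7.6
ee_pos: [0.6259, -0.0122, 0.2086]
eef_rot: [3.14, 0.0, 1.727]
force: [0.5, -1.0, -0.3]
grip_width: 0.0079
grip_force: 45.0
time_s: 7.9
ee_pos: [0.6257, -0.0119, 0.2077]
eef_rot: [3.141, 0.0, 1.728]
force: [-0.2, 0.9, -0.1]
grip_width: 0.0079
grip_force: 45.0
[228.07452866 185.7052318 ] [250.1726262  200.29945445]
```

View pics/i1.png

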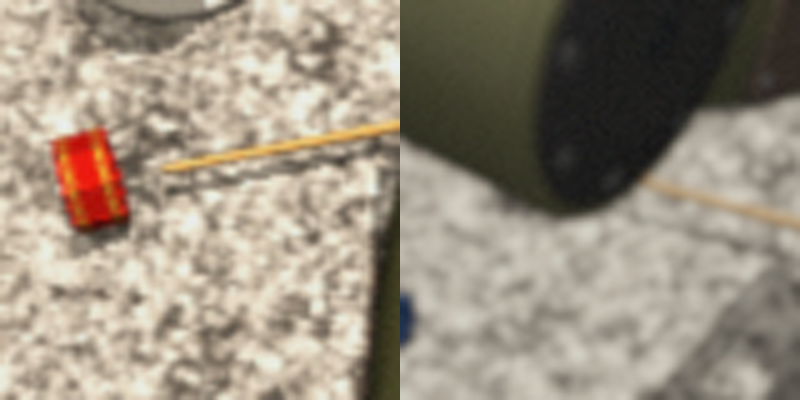

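```bash
python3 -m jog '[[0.5,0.1,0.2,0,0,0],[1.5,0.1,0.2,0,0,0],[2.5,0.1,0.2,0,0,0],[3.5,0.1,0.2,0,0,0],[4.5,0.1,0.2,0,0,0],[5,0.1,0.2,0,0,0],[5,0.1,0.2,0,0,0],[5,0.1,0.2,0,0,0]]'
python3 - <<'E'
from h import *;from station import ctrl;import pickle
d={n:ctrl.camera(n) for n in("top",)};o=ctrl.get_obs()
print(o["time_s"],o["force"]);to(o,.602,.144,.026,99)
f=lambda im,x,y,w,h,k:cv2.resize(im[y:y+h,x:x+w],None,fx=k,fy=k,interpolation=cv2.INTER_CUBIC)
cv2.imwrite("pics/i2.png",f(d["top"]["img"],200,160,60,50,8))
E
```

```text
time_s: 8.8
ee_pos: [0.6188, 0.0375, 0.2052]
eef_rot: [3.141, 0.0, 1.728]
force: [0.6, 0.4, -0.0]
grip_width: 0.0075
grip_force: 45.0
8.85 [ 0.57373235 -0.10158013 -1.38027658]
[10.8   0.   -0.12] [ 0.0001  0.0001 -0.0003]
```

View pics/i2.png

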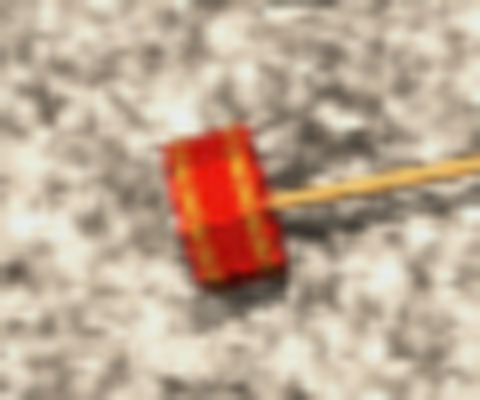

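The stick has entered the ring at crop pixel (270,200), and the ring at (225,207) hasn't moved. I'll keep going.

```bash
python3 -m jog '[[1,0,0,0,0,0],[2.5,0,0,0,0,0],[4,0,0,0,0,0],[5.5,0,0,0,0,0],[7,0,0,0,0,0],[8.5,0,0,0,0,0],[10,0,0,0,0,0],[10.8,0,0,0,0,0]]'
python3 -m jog '[[0,0,0,0,0,0],[0,0,0,0,0,0],[0,0,0,0,0,0]]'
python3 - <<'E'
from h import *;from station import ctrl;import pickle
d={n:ctrl.camera(n) for n in("top","scene")};o=ctrl.get_obs()
print(o["time_s"],o["force"]);to(o,.602,.144,.026,99)
f=lambda im,x,y,w,h,k:cv2.resize(im[y:y+h,x:x+w],None,fx=k,fy=k,interpolation=cv2.INTER_CUBIC)
cv2.imwrite("pics/i3.png",np.hstack([f(d["top"]["img"],190,150,80,80,5),f(d["scene"]["img"],215,160,80,80,5)]))
E
```

```text
time_s: 9.65
ee_pos: [0.6016, 0.1459, 0.2051]
eef_rot: [-3.142, -0.0, 1.729]
force: [0.5, -0.1, -0.3]
grip_width: 0.0079
grip_force: 45.0
time_s: 9.95
ee_pos: [0.602, 0.1437, 0.2051]
eef_rot: [-3.142, 0.0, 1.727]
force: [0.3, -0.5, -0.7]
grip_width: 0.0079
grip_force: 45.0
10.05 [-0.89202827 -0.22522879 -0.79673491]
[ 0.03  0.   -0.13] [ 0.      0.     -0.0009]
```

View pics/i3.png

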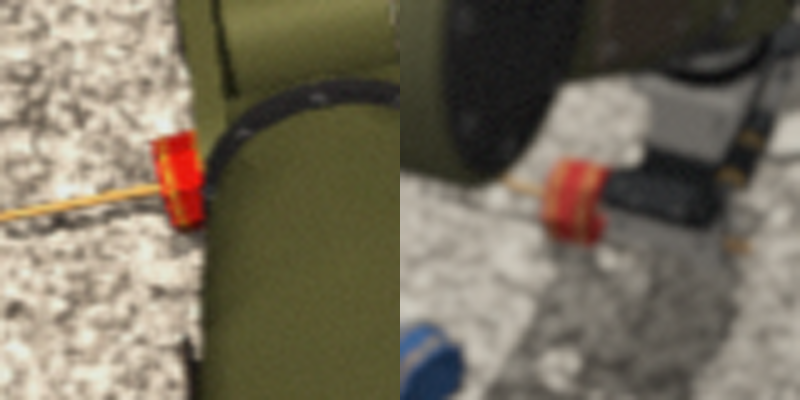

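```bash
python3 -m jog '[[0,0,-0.2,0,0,0],[0,0,-0.5,0,0,0],[0,0,-0.8,0,0,0],[0,0,-1.1,0,0,0],[0,0,-1.4,0,0,0],[0,0,-1.8,0,0,0],[0,0,-2.3,0,0,0],[0,0,-3,0,0,0]]'
python3 -m jog '[[0,0,-1,0,0,0],[0,0,-2.5,0,0,0],[0,0,-4.5,0,0,0],[0,0,-6.5,0,0,0],[0,0,-8.5,0,0,0],[0,0,-10.5,0,0,0],[0,0,-12,0,0,0],[0,0,-13,0,0,0]]'
python3 -m jog '[[0,0,-0.7,0,0,0],[0,0,-1,0,0,0],[0,0,-1,0,0,0],[0,0,-1,0,0,0]]'
python3 - <<'E'
from h import *;from station import ctrl;import pickle
d={n:ctrl.camera(n) for n in("wrist","scene")};o=ctrl.get_obs()
pickle.dump((o,d),open("c4.pkl","wb"))
print(o["time_s"],o["force"],o["ee_pos"]);to(o,.4626,-.2838,.19,79.3)
f=lambda im,x,y,w,h,k:cv2.resize(im[y:y+h,x:x+w],None,fx=k,fy=k,interpolation=cv2.INTER_CUBIC)
cv2.imwrite("pics/l1.png",np.hstack([f(d["wrist"]["img"],110,0,340,420,1),f(d["scene"]["img"],215,120,115,105,4)]))
E
```

```text
time_s: 10.85
ee_pos: [0.6018, 0.1443, 0.2354]
eef_rot: [-3.141, 0.0, 1.728]
force: [-0.7, -0.0, 0.5]
grip_width: 0.0075
grip_force: 45.0
time_s: 11.65
ee_pos: [0.6018, 0.1443, 0.3671]
eef_rot: [3.14, -0.0, 1.728]
force: [-0.3, -1.5, -0.9]
grip_width: 0.0081
grip_force: 45.0
time_s: 12.05
ee_pos: [0.6019, 0.1443, 0.3744]
eef_rot: [-3.14, 0.0, 1.728]
force: [-0.2, 0.5, -0.0]
grip_width: 0.0083
grip_force: 45.0
12.15 [ 0.60366722  0.0058074  -0.13142893] [0.6019066  0.14426558 0.37447531]
[-40.1  -20.45   0.43] [-1.100e-03  2.000e-04  3.437e-01]
```

View pics/l1.png

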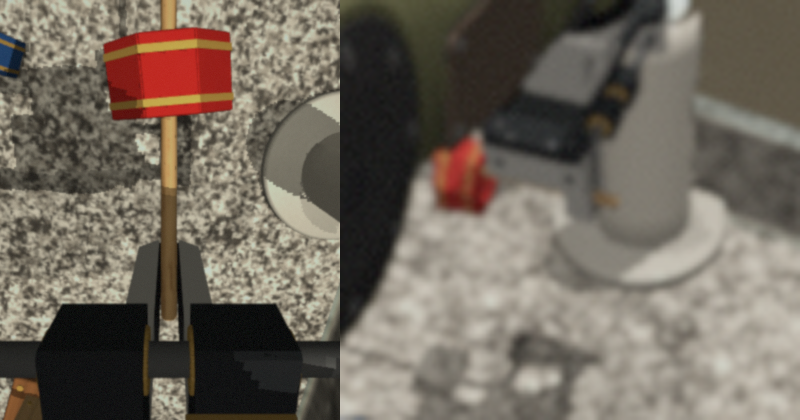

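```bash
python3 -m jog '[[-0.45,-0.23,0,0,0,0.004],[-1.34,-0.68,0,0,0,0.011],[-2.67,-1.36,0,0,0,0.023],[-4.46,-2.27,0,0,0,0.038],[-6.68,-3.4,0,0,0,0.057],[-8.9,-4.54,0,0,0,0.076],[-11.1,-5.7,0,0,0,0.095],[-13.4,-6.8,0,0,0,0.115]]'
python3 - <<'E'
from h import *;from station import ctrl;import pickle
o,d=pickle.load(open("c4.pkl","rb"));c=d["wrist"];a=P(c,278,112,.209);b=P(c,278,35,.209);print(a,b,np.linalg.norm(a-b),np.linalg.norm(((a+b)/2-o["ee_pos"])[:2]))
to(ctrl.get_obs(),.4626,-.2838,.19,79.3)
E
```

```text
time_s: 12.95
ee_pos: [0.5547, -0.0006, 0.3752]
eef_rot: [3.141, 0.0, 1.611]
force: [-0.3, -0.8, -1.5]
grip_width: 0.008
grip_force: 45.0
[0.58979152 0.22151343 0.209     ] [0.58535781 0.24949732 0.209     ] 0.02833294841569218 0.09235856154518131
[-27.93 -10.34   0.49] [2.000e-04 1.000e-04 2.268e-01]
```

```bash
python3 -m jog '[[-2.3,-0.87,0,0,0,0.019],[-4.7,-1.73,0.1,0,0,0.038],[-7,-2.6,0.1,0,0,0.057],[-9.4,-3.5,0.2,0,0,0.076],[-11.7,-4.3,0.2,0,0,0.095],[-14.1,-5.2,0.3,0,0,0.114],[-16.4,-6.1,0.3,0,0,0.133],[-18.5,-6.85,0.4,0,0,0.15]]'
python3 - <<'E'
from h import *;from station import ctrl
to(ctrl.get_obs(),.4626,-.2838,.19,79.3)
E
```

```text
time_s: 13.75
ee_pos: [0.4937, -0.1882, 0.3714]
eef_rot: [3.141, 0.0, 1.46]
force: [0.5, 0.5, 0.2]
grip_width: 0.0072
grip_force: 45.0
[-9.85 -2.04  0.1 ] [0.0004 0.0003 0.0765]
```

```bash
python3 -m jog '[[-2.2,-0.46,0,0,0,0.017],[-4.2,-0.87,0,0,0,0.033],[-6,-1.24,0,0,0,0.047],[-7.5,-1.55,0,0,0,0.058],[-8.6,-1.8,0,0,0,0.067],[-9.4,-1.95,0,0,0,0.073],[-9.8,-2.03,0,0,0,0.076],[-9.85,-2.04,0,0,0,0.0765]]'
python3 -m jog '[[0,0,0,0,0,0],[0,0,0,0,0,0],[0,0,0,0,0,0],[0,0,0,0,0,0]]'
python3 - <<'E'
from h import *;from station import ctrl;import pickle
o=ctrl.get_obs();c=ctrl.camera("wrist")
pickle.dump((o,c),open("c5.pkl","wb"))
print(o["time_s"],o["force"],o["ee_pos"],o["eef_rot"]);to(o,.4626,-.2838,.0877,79.3)
cv2.imwrite("pics/p1.png",c["img"])
E
```

```text
time_s: 14.55
ee_pos: [0.4641, -0.2823, 0.3711]
eef_rot: [-3.141, -0.0, 1.386]
force: [-0.1, 0.7, -0.6]
grip_width: 0.0078
grip_force: 45.0
time_s: 14.95
ee_pos: [0.4642, -0.2819, 0.3712]
eef_rot: [3.142, 0.0, 1.387]
force: [-0.4, -0.3, -0.4]
grip_width: 0.0077
grip_force: 45.0
14.95 [-0.4323952  -0.3475334  -0.36951087] [ 0.46422513 -0.28191667  0.37115749] [3.14155491e+00 1.94614532e-05 1.38671218e+00]
[-0.21 -0.13 10.31] [0.     0.     0.0027]
```

View pics/p1.png

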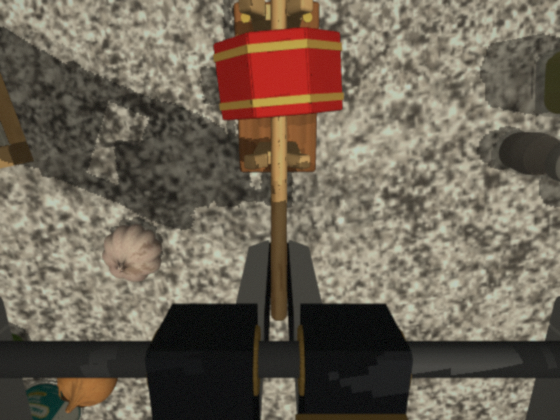

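The ring hangs at about (278,73) and hasn't slid; the near post is below it at (278,155). I'll correct the offset and lower the stick.

```bash
python3 -m jog '[[-0.2,-0.13,0.5,0,0,0.003],[-0.2,-0.13,1.5,0,0,0.003],[-0.2,-0.13,3,0,0,0.003],[-0.2,-0.13,4.5,0,0,0.003],[-0.2,-0.13,6,0,0,0.003],[-0.2,-0.13,7,0,0,0.003],[-0.2,-0.13,7.5,0,0,0.003],[-0.2,-0.13,7.5,0,0,0.003]]'
python3 -m jog '[[0,0,0.4,0,0,0],[0,0,0.8,0,0,0],[0,0,1.2,0,0,0],[0,0,1.6,0,0,0],[0,0,2,0,0,0],[0,0,2.3,0,0,0],[0,0,2.5,0,0,0],[0,0,2.5,0,0,0]]'
python3 -m jog '[[0,0,0,0,0,0],[0,0,0,0,0,0]]'
python3 - <<'E'
from h import *;from station import ctrl
o=ctrl.get_obs();print(o["force"],o["moment"]);to(o,.4626,-.2838,.0877,79.3)
E
```

```text
time_s: 15.8
ee_pos: [0.4624, -0.2839, 0.2955]
eef_rot: [-3.141, -0.0, 1.383]
force: [0.1, 0.2, -0.7]
grip_width: 0.0079
grip_force: 45.0
time_s: 16.6
ee_pos: [0.4625, -0.2839, 0.2709]
eef_rot: [-3.141, -0.0, 1.383]
force: [-0.7, 0.1, -0.5]
grip_width: 0.0078
grip_force: 45.0
time_s: 16.8
ee_pos: [0.4625, -0.2839, 0.2713]
eef_rot: [3.141, 0.0, 1.383]
force: [0.8, -0.3, -0.8]
grip_width: 0.0077
grip_force: 45.0
[ 0.81130955 -0.32530182 -0.76106808] [-0.16271877  0.05296347  0.00221006]
[0.01 0.01 0.32] [ 0.0003  0.0001 -0.0007]
```

```bash
python3 -m jog '[[0,0,0.1,0,0,0],[0,0,0.2,0,0,0],[0,0,0.3,0,0,0],[0,0,0.35,0,0,0],[0,0,0.35,0,0,0],[0,0,0.35,0,0,0],[0,0,0.35,0,0,0]]'
python3 - <<'E'
from h import *;from station import ctrl
o=ctrl.get_obs();print(o["force"],o["moment"])
d={n:ctrl.camera(n) for n in("wrist","scene")}
f=lambda im,x,y,w,h,k:cv2.resize(im[y:y+h,x:x+w],None,fx=k,fy=k,interpolation=cv2.INTER_CUBIC)
cv2.imwrite("pics/p2.png",np.hstack([f(d["wrist"]["img"],110,0,340,420,1),f(d["scene"]["img"],300,210,115,105,4)]))
E
```

```text
time_s: 17.5
ee_pos: [0.4625, -0.2839, 0.2678]
eef_rot: [3.141, 0.0, 1.383]
force: [0.2, -0.3, 1.9]
grip_width: 0.0082
grip_force: 45.0
[ 0.15434694 -0.29487676  1.91370264] [-0.06436185  0.09026286 -0.00849823]
```

View pics/p2.png

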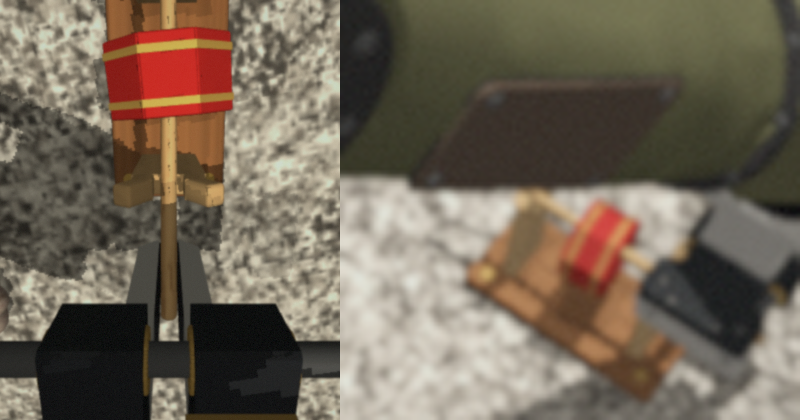

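The stick lies in both forks, with the near slot at (168,185), and the ring is between the posts. I'll release and withdraw straight up.

```bash
python3 -m jog '[[0,0,0,0,0,0],[0,0,0,0,0,0],[0,0,0,0,0,0],[0,0,0,0,0,0],[0,0,0,0,0,0],[0,0,0,0,0,0],[0,0,0,0,0,0],[0,0,0,0,0,0]]' 50
python3 -m jog '[[0,0,-0.5,0,0,0],[0,0,-1.5,0,0,0],[0,0,-3,0,0,0],[0,0,-5,0,0,0],[0,0,-8,0,0,0],[0,0,-11,0,0,0],[0,0,-14,0,0,0],[0,0,-16,0,0,0]]'
python3 -m jog '[[-4,0,0,0,0,0],[-6,0,0,0,0,0],[-6,0,0,0,0,0],[-6,0,0,0,0,0],[-6,0,0,0,0,0],[-6,0,0,0,0,0]]'
python3 - <<'E'
from h import *;from station import ctrl
d={n:ctrl.camera(n) for n in("wrist","top")};o=ctrl.get_obs();print(o["time_s"],o["joint_vel"].round(3))
f=lambda im,x,y,w,h,k:cv2.resize(im[y:y+h,x:x+w],None,fx=k,fy=k,interpolation=cv2.INTER_CUBIC)
cv2.imwrite("pics/f1.png",np.hstack([f(d["wrist"]["img"],110,0,340,420,1),f(d["top"]["img"],320,170,115,105,4)]))
E
```

```text
time_s: 18.4
ee_pos: [0.4625, -0.2839, 0.2676]
eef_rot: [3.142, 0.0, 1.383]
force: [0.4, -0.1, -0.1]
grip_width: 0.0466
grip_force: 0.0
time_s: 19.2
ee_pos: [0.4622, -0.2837, 0.4309]
eef_rot: [3.139, 0.001, 1.383]
force: [1.0, 0.4, -0.3]
grip_width: 0.0469
grip_force: 0.0
time_s: 19.8
ee_pos: [0.4515, -0.3421, 0.4279]
eef_rot: [3.141, 0.0, 1.384]
force: [0.2, -0.2, 0.4]
grip_width: 0.0469
grip_force: 0.0
19.9 [-0.003  0.004 -0.003 -0.002 -0.    -0.   ]
```

View pics/f1.png

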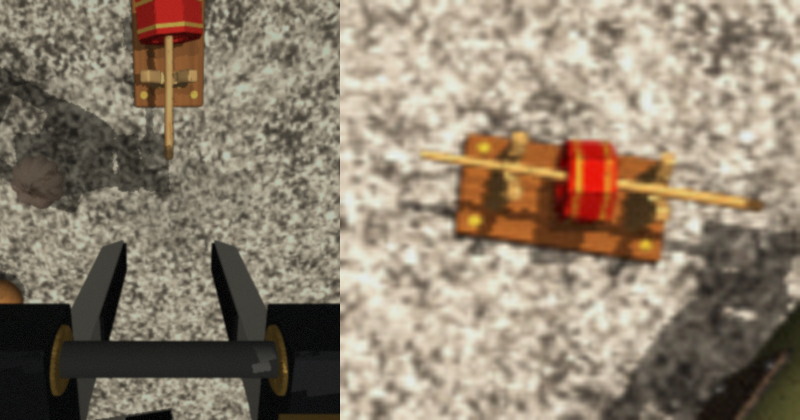

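The stick lies in both forks, the ring hangs between the posts at (590,182), and the arm is clear of everything.

```bash
python3 -c "
from station import ctrl;print(ctrl.hand_in())"
```

```text
the job is handed in; nothing more can be done
None
```

The job is handed in: the chopstick is back in both forks of the stand with the red ring hanging on it between the posts, released at about 18 s, and the blue ring and bystanders were never approached or touched.

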